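# Screw down the short foot of a rocking desk riser

## Task

The round desk riser rocks because its far foot is screwed in too far. Turn the black knob of that foot until all four feet stand on the desk and the riser no longer wobbles, then prove it by pressing down firmly on the deck's rim right across from the knob. Let the riser stay where it is, with the tin and the little box still lying on it, and do not bump the other things on the desk.

Things in the scene. Friction and masses are not known exactly. Their poses are not given: they have to be found in the camera images.
- riser: round stand, loose on the desk, 1.8 kg: flat grey disc, diameter 270 mm, top 70 mm above the soles; four legs splay outward 30 degrees. Origin: its centre at sole level. z: up, normal to the disc; +x: to the adjustable far leg (away from the robot, give or take 25 degrees), which bears the knob; +y: to the left leg. At first it leans 1.5 to 3 degrees toward the short far foot.
- foot_screw (a joint): turn of the knob in rad, range -4.2 to 2.0. Grows as the knob turns clockwise seen from above; this lengthens the foot, 2.2 mm of height per rad. At 0 the foot is as long as the other three and all four stand; it starts at -3.0 to -1.7 (too short). 0.45 rad either side still passes. Stays where it is left; needs about 0.06 N m. The knob does not travel along its axis.
- knob_grip (a point): where to grip: middle of the knob, on its axis, 59 mm above the deck's top. Knob: round ribbed black cylinder, diameter 45 mm, 20 mm each way along its axis; any grip angle will do. Its axis points up along (-0.5, 0, 0.866) in the riser's frame: it leans 30 degrees toward the riser's centre, so come down along that slant. Below it: a shaft, then a steel boss 28 mm wide.
- press_spot (a point): place for the pressing test: on the deck's bare top, 100 mm from its centre across from the knob (riser's -x), 35 mm in from the rim. Press straight down here, within 4 cm, with about 8 to 20 N.
- sole_near (a point): centre of the rubber ball (radius 9 mm) of the near leg, across from the knob, 140 mm from the centre: 9 mm high when it stands on the desk
- sole_far (a point): centre of the rubber ball (radius 9 mm) of the adjustable far leg; it moves along the leg as the knob turns; 9 mm high when it stands on the desk
- sole_left (a point): centre of the rubber ball (radius 9 mm) of the left leg (riser's +y), 140 mm from the centre: 9 mm high when it stands on the desk
- sole_right (a point): centre of the rubber ball (radius 9 mm) of the right leg (riser's -y), 140 mm from the centre: 9 mm high when it stands on the desk
- tin: round metal clip tin, diameter 62 mm, 21 mm high, lying loose on the deck on the left; origin at the centre of its underside
- staples: small cardboard box of staples, 30x52x20 mm, lying loose on the deck on the right; origin at the centre of its underside
- mug: white mug, diameter 92 mm, 127 mm over its handle, 95 mm high, on the desk to the left of the riser; origin at the centre of its underside
- gel: pump bottle of hand gel, 68x59 mm, 159 mm high, on the desk to the right of the riser; origin at the centre of its underside
- stapler: black stapler, 144x39x54 mm, on the desk at the near right of the riser; origin at the centre of its underside
There are look-alikes about, which are no part of the job. What is shaped like the staples but pink is not meant. Of the things that look like the tin, the larger one is meant.

How it is judged:
By the outcome, as a careful person would: the job done as asked, in the order asked, and still so for the second after the job is handed in, with the robot touching nothing.
It also fails if it takes over 58 s, if anything falls off the work surface, if the arm or the gripper's body presses on something with over 40 N, if the wrist force passes 120 N, or if a joint passes its speed limit or range.

## Robot

A 7-joint arm with a two-finger parallel gripper is mounted at the origin on a cart in front of the work surface, level with it; the furniture and walls round the work are solid. World frame = base frame: x ahead of the robot, y to its left, z up, the work surface at z = 0. Lengths are in m, angles in degrees, forces in N, time in s.
With the tool pointing down it reaches from about 0.425 to 0.875 m from the base axis. Payload 4.7 kg.
Tool frame: the origin (TCP) lies midway between the tips of the shut fingers; the grasp point (between the pads) lies 19 mm behind it; z points along the fingers, x is the direction in which the jaws open and shut, and the axes are right-handed (so a half turn about z gives the same grasp; the last joint's range is limited). The gripper opens to 87 mm and grips with 3 to 60 N. Pads are 19 mm wide; open, the fingers measure 117 mm over their backs; the gripper's body (75 mm by 190 mm) begins 51 mm behind the grasp point.
Start: joints at [67.099, 18.392, -4.016, 83.108, 1.295, 78.541, -3.26], TCP at [0.261, -0.595, 0.223] pointing down, gripper open.
Joint ranges: [-163.93, 163.93], [-17.29, 119.83], [-79.2, 71.16], [3.27, 140.29], [-89.18, 269.18], [5.43, 117.66], [-154.24, 154.24]. Speed limits (degrees/s): [147.25, 147.25, 180, 180, 180, 180, 180].

## Interface

Orientations are given as [roll, pitch, yaw] about the fixed x, y, z axes, in that order (R = Rz(yaw) Ry(pitch) Rx(roll)).
In Python, from cell import env gives the robot as it stands.
- The arm moves only by the tool carry_out, never from a script. Its argument "plan" is a list of rows, each an object with "grip": the closure, from 0 (fully open) to 1 (shut); "dp": the shift along the tool's x, y, z in m, a list of three; "rotation": the turn, a rotation vector about the tool's x, y, z in degrees, a list of three. In form: [{"grip": grip, "dp": [dx, dy, dz], "rotation": [wx, wy, wz]}, ...]. A call has 1 to 8 rows; each row shifts and turns the pose as measured when the row begins, along the tool's axes as they then stand; what a row does not reach is not made up. A row lasts 1/12 s, in which the tool goes at most 41.7 mm and 7.16 degrees, less where a joint would pass 70% of its speed; a pose out of reach is approached as far as the arm can. A call is refused whole if a number of a shift passes 0.0417 or a number of a turn 7.16, either way. A call with a gripper value outside its range is refused whole. The fingers move at their own pace and stop on an object; "force" is the grip in N (left out, the last holds). Time passes only in rows, so rows that do not move let the fingers close. It gives the time, the measured TCP pose, the force and the opening at its end, in the units of the state.
- env.get_obs(): the state, without advancing time (a new reading comes with each control period).
- env.read_camera(name): name is "side" or "top" or "wrist"; returns the picture (480x640x3 uint8, red, green, blue); there is no depth.
- env.camera_params(name): a dict with "fx", "fy", "cx", "cy" (pixels), "R" (3x3) and "t" (3): a world point X has camera coordinates R X + t. Camera axes: x right, y down, z forward; pixel columns grow to the right and rows downward; lengths in m; the calibration is good to about 2 mm. A picture is of the moment at which its call begins: read the wrist's pose just before it. camera_params takes no time and is no camera call; for the wrist camera it gives the pose at the moment of the call.
- env.sign_off(): hands the job in, once; it reports no verdict.
The state is a dict: "time_s": time; "qpos": joint angles; "joint_velocities": joint speeds; "effort": joint torques, N m; "tool_pos": TCP position; "tool_rot": TCP orientation; "force": force on the tool from outside, world axes, zero at the start; "wrist_torque": the same for the moment, N m; "grip_width": finger opening in m.
Only numpy, scipy, OpenCV 4.12 (cv2) and the standard library are available. Lean on these libraries where they do the work, as an engineer would, in place of code of your own. Each camera call takes 0.05 s, during which the arm holds its last target. There are 200 camera calls.

## Working session

There is one attempt and no reset: what is moved stays moved. The work goes in short steps, Python scripts to look and compute and a tool call to move; the robot and the scene stay as the last step left them, time stands still between calls to the robot, and variables do not carry over. Pictures are saved under pics/ and viewed, about 8 in all and at most 12, crops included, and the job is handed in when it is done.

Besides the shell and the picture viewer there is one more tool, called after "Request:" by a JSON object that holds its "name" and its "arguments". carry_out: Moves the arm, as the interface text tells. Its arguments: {"type":"object","properties":{"plan":{"type":"array","items":{"type":"object","properties":{"grip":{"type":"number"},"dp":{"type":"array","items":{"type":"number"}},"rotation":{"type":"array","items":{"type":"number"}}}}},"force":{"type":"number"}},"required":["plan"]}

```bash
ls; mkdir -p pics
python3 - <<'E'
from cell import env
import cv2
o=env.get_obs();print({k:o[k] for k in('time_s','tool_pos','tool_rot','force','grip_width')})
for n in('side','top'):
    cv2.imwrite(f'pics/{n}0.png',env.read_camera(n)[:,:,::-1]);p=env.camera_params(n);print(n,p)
E
```

```text
pics
{'time_s': 0.0, 'tool_pos': array([ 0.2610856 , -0.59465499,  0.22141794]), 'tool_rot': array([ 1.79993715e+02,  1.12424881e-01, -6.62899285e+01]), 'force': array([0.49535832, 1.0899283 , 0.46990767]), 'grip_width': 0.08668793505111273}
side {'fx': 472.16931394446465, 'fy': 472.16931394446465, 'cx': 315.6667687541891, 'cy': 239.26726166382645, 'R': array([[ 0.99913395,  0.03660708,  0.01978049],
       [ 0.03663985, -0.54873517, -0.83519294],
       [-0.01971972,  0.83519437, -0.54960121]]), 't': array([-0.5349338 , -0.00761161,  1.23631558])}
top {'fx': 487.91207025079603, 'fy': 487.91207025079603, 'cx': 315.28127622266715, 'cy': 244.598983778356, 'R': array([[ 0.01323985, -0.99975734, -0.01760563],
       [-0.98903162, -0.01050334, -0.14733004],
       [ 0.14710937,  0.01936315, -0.98893069]]), 't': array([-0.0906455 ,  0.57443467,  1.05176141])}
```

View pics/top0.png

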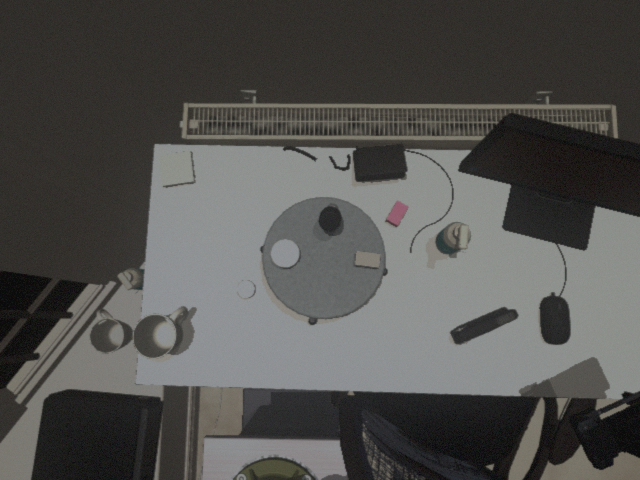

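View pics/side0.png

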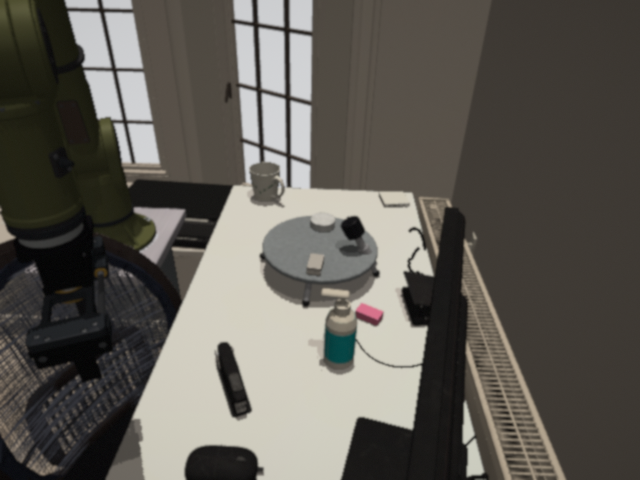

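The top view shows the deck centred near (323,258), the knob at (331,220) and the near foot at (313,320). The left foot is at (263,249) and the right foot at (386,271). The tin is the larger disc at (285,254) on the deck; the small one at (246,289) is the look-alike. The staples are the tan box at (368,260), not the pink one at (397,213). The side view shows the knob at (353,228), and the near sole looks to be at about (263,257).

```bash
cat > h.py <<'E'
from cell import env
import cv2, numpy as np
from scipy.spatial.transform import Rotation as Ro
def ray(p,uv):
    d=p['R'].T@np.array([(uv[0]-p['cx'])/p['fx'],(uv[1]-p['cy'])/p['fy'],1]); return -p['R'].T@p['t'],d/np.linalg.norm(d)
def onz(p,uv,z):
    c,d=ray(p,uv); return c+d*(z-c[2])/d[2]
def tri(rs):
    A=sum(np.eye(3)-np.outer(d,d) for c,d in rs); b=sum((np.eye(3)-np.outer(d,d))@c for c,d in rs); return np.linalg.solve(A,b)
def proj(p,X):
    x=p['R']@X+p['t']; return np.array([p['fx']*x[0]/x[2]+p['cx'],p['fy']*x[1]/x[2]+p['cy']])
def tool():
    o=env.get_obs(); return o['tool_pos'],Ro.from_euler('xyz',o['tool_rot'],degrees=True)
E
python3 - <<'E'
from h import *
a=cv2.imread('pics/top0.png');b=cv2.imread('pics/side0.png')
ca=cv2.resize(a[185:335,250:400],None,fx=2.6,fy=2.6,interpolation=cv2.INTER_CUBIC)
cb=cv2.resize(b[200:320,240:400],(400,300),interpolation=cv2.INTER_CUBIC)
out=np.zeros((390,800,3),np.uint8);out[:390,:390]=ca;out[:300,400:]=cb
cv2.imwrite('pics/crop1.png',np.clip(out*1.5,0,255))
for n,im,(x0,y0,x1,y1) in(('top',a,(250,185,400,335)),('side',b,(240,200,400,320))):
    g=cv2.cvtColor(im,cv2.COLOR_BGR2GRAY)[y0:y1,x0:x1]
    N,l,s,c=cv2.connectedComponentsWithStats((g<48).astype(np.uint8))
    for i in range(1,N):
        if s[i,4]>5: print(n,s[i,:4]+[x0,y0,0,0],s[i,4],(c[i]+[x0,y0]).round(1))
    hsv=cv2.cvtColor(im,cv2.COLOR_BGR2HSV)
    g=cv2.cvtColor(im,cv2.COLOR_BGR2GRAY); print(n,'deck grey',g[300,320] if n=='top' else g[250,290],'desk',g[340,320] if n=='top' else g[300,230])
E
```

```text
top [319 207  22  25] 407 [329.7 218.9]
top deck grey 105 desk 148
side [342 217  22  23] 356 [352.4 228.1]
side [344 247  13   4] 33 [350.2 248.7]
side [261 255   4   4] 10 [262.6 256.8]
side [373 272   5   4] 17 [375.3 273.6]
side [303 301   6   5] 24 [305.3 303.2]
side deck grey 125 desk 207[ WARN:0@0.105] global loadsave.cpp:1063 imwrite_ Unsupported depth image for selected encoder is fallbacked to CV_8U.
```

View pics/crop1.png

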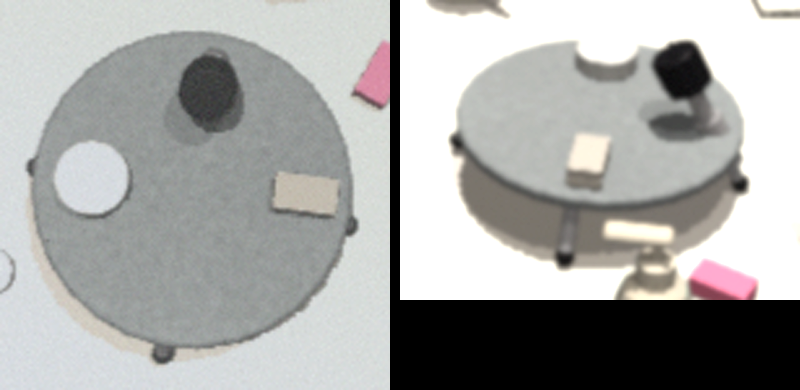

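The crop confirms it: the tin is the larger white disc on the deck's left and the tan box is on its right, while the small disc and the pink box are on the desk. The near foot is at top pixel (312.7,320.8) and the right foot at (385,271.5).

Run:
```python
from h import *
np.set_printoptions(precision=4,suppress=True)
T=env.camera_params('top');S=env.camera_params('side')
a=cv2.imread('pics/top0.png');g=cv2.cvtColor(a,cv2.COLOR_BGR2GRAY)
m=np.zeros_like(g);m[185:335,250:400]=((g<128))[185:335,250:400]
m=cv2.morphologyEx(m,cv2.MORPH_OPEN,np.ones((9,9)))
c=max(cv2.findContours(m,0,1)[0],key=cv2.contourArea)
e=cv2.fitEllipse(cv2.convexHull(c));print('deck',e)
C=onz(T,e[0],0.070);print('deck centre z70',C, 'z64',onz(T,e[0],.064))
r=[np.linalg.norm(onz(T,(e[0][0]+dx,e[0][1]+dy),.07)-C) for dx,dy in((e[1][0]/2,0),(0,e[1][1]/2))];print('radius',r)
K=tri([ray(T,(329.7,218.9)),ray(S,(352.4,228.1))]);print('knob',K,proj(T,K),proj(S,K))
N=tri([ray(T,(312.7,320.8)),ray(S,(262.6,256.8))]);R=tri([ray(T,(385,271.5)),ray(S,(305.3,303.2))])
print('near',N,proj(T,N),proj(S,N));print('right',R,proj(T,R),proj(S,R));F=onz(S,(375.3,273.6),.009);print('far',F)
NN=onz(S,(262.6,256.8),.009);RR=onz(S,(305.3,303.2),.009);print('near/right side z9',NN,RR)
for n,v in(('K-C',K-C),('C-N',C-N),('F-N',F-N),('C-R',C-R)):print(n,np.degrees(np.arctan2(v[1],v[0])),np.linalg.norm(v[:2]))
```

```text
deck ((323.4229431152344, 258.7466735839844), (124.13140106201172, 125.37725830078125), 7.12778902053833)
deck centre z70 [ 0.5404 -0.1024  0.07  ] z64 [ 0.5411 -0.1024  0.064 ]
radius [np.float64(0.13452341583310304), np.float64(0.1345457437825672)]
knob [ 0.6188 -0.1147  0.1233] [329.6797 218.4628] [351.9978 228.1663]
near [ 0.4072 -0.0795  0.0095] [312.6501 320.449 ] [262.2756 256.8164]
right [ 0.5209 -0.2432  0.0084] [384.9547 271.1079] [304.8844 303.2411]
far [ 0.6803 -0.1292  0.009 ]
near/right side z9 [ 0.4079 -0.0787  0.009 ] [ 0.5218 -0.2438  0.009 ]
K-C -8.892910191014906 0.07940342034113149
C-N -9.77069622590331 0.13512857083542643
F-N -10.322171630313381 0.27754019183796647
C-R 82.10814671846454 0.14214528815554411
```

```bash
cat >> h.py <<'E'
from scipy.linalg import logm, expm
def step(P,Rt,n):
    """constant tool-frame row (dp mm, rot deg) that reaches pose (P,Rt) in n rows along a screw"""
    p,r=tool(); M=np.eye(4);M[:3,:3]=r.as_matrix();M[:3,3]=p
    G=np.eye(4);G[:3,:3]=Rt.as_matrix();G[:3,3]=P
    s=np.real(expm(logm(np.linalg.inv(M)@G)/n))
    X=M;mid=[]
    for i in range(n):
        X=X@s
        if (i+1)%max(1,n//4)==0: mid.append(X[:3,3].round(3))
    print('rows',n,'dp mm',(s[:3,3]*1000).round(1),'rot',Ro.from_matrix(s[:3,:3]).as_rotvec(degrees=True).round(2),'via',*mid)
def frame(z,phi,yaw=-9.5):
    """tool frame with axis z, x turned phi deg (ccw from above) from the radial direction yaw"""
    z=np.array(z)/np.linalg.norm(z);a=np.radians(yaw);h=np.array([np.cos(a),np.sin(a),0])
    x=h-z*(h@z);x/=np.linalg.norm(x)
    return Ro.from_rotvec(-z*np.radians(phi))*Ro.from_matrix(np.c_[x,np.cross(z,x),z])
def st():
    o=env.get_obs();print(round(o['time_s'],2),o['tool_pos'].round(4),o['tool_rot'].round(1),'q',o['qpos'].round(0),'F',o['force'].round(1),'M',o['wrist_torque'].round(2),'w',round(o['grip_width'],4))
E
python3 - <<'E'
from h import *
for n in (16,24):
  for x in(.45,.52): step([x,-.11,.31],frame([0,0,-1],65),n)
step([.47,-.11,.31],frame([0,0,-1],10),24)
E
```

```text
rows 16 dp mm [  8.3 -38.6  -5.5] rot [-0.01  0.   -7.61] via [ 0.405 -0.534  0.244] [ 0.498 -0.408  0.266] [ 0.515 -0.252  0.288] [ 0.45 -0.11  0.31]
rows 16 dp mm [ 13.5 -39.5  -5.5] rot [-0.01  0.   -7.61] via [ 0.42  -0.549  0.244] [ 0.533 -0.428  0.266] [ 0.57  -0.267  0.288] [ 0.52 -0.11  0.31]
rows 24 dp mm [  6.1 -25.6  -3.7] rot [-0.    0.   -5.07] via [ 0.405 -0.534  0.244] [ 0.498 -0.408  0.266] [ 0.515 -0.252  0.288] [ 0.45 -0.11  0.31]
rows 24 dp mm [  9.6 -26.1  -3.7] rot [-0.    0.   -5.07] via [ 0.42  -0.549  0.244] [ 0.533 -0.428  0.266] [ 0.57  -0.267  0.288] [ 0.52 -0.11  0.31]
rows 24 dp mm [ -4.4 -22.9  -3.7] rot [-0.    0.   -2.78] via [ 0.365 -0.502  0.244] [ 0.438 -0.384  0.266] [ 0.474 -0.249  0.288] [ 0.47 -0.11  0.31]
```

Request:
{"name": "carry_out", "arguments": {"plan": [{"grip": 0, "dp": [0, -0.015, -0.035], "rotation": [0, 0, -2]}, {"grip": 0, "dp": [0.006, -0.025, -0.02], "rotation": [0, 0, -5]}, {"grip": 0, "dp": [0.006, -0.025, -0.004], "rotation": [0, 0, -5]}, {"grip": 0, "dp": [0.006, -0.025, -0.004], "rotation": [0, 0, -5]}, {"grip": 0, "dp": [0.006, -0.025, -0.004], "rotation": [0, 0, -5]}, {"grip": 0, "dp": [0.006, -0.025, -0.004], "rotation": [0, 0, -5]}, {"grip": 0, "dp": [0.006, -0.025, -0.004], "rotation": [0, 0, -5]}, {"grip": 0, "dp": [0.006, -0.025, -0.004], "rotation": [0, 0, -5]}]}}

```text
time_s: 0.77
tool_pos: [0.4275, -0.5086, 0.2955]
tool_rot: [-179.9, 0.9, -28.7]
force: [-0.2, -0.3, -0.7]
grip_width: 0.0871
```

Run:
```python
from h import *
st()
step([.48,-.11,.31],frame([0,0,-1],65),16)
step([.48,-.11,.31],frame([0,0,-1],65),20)
```

```text
0.77 [ 0.4275 -0.5086  0.2955] [-179.9    0.9  -28.7] q [ 58.  20. -14.  73.   5.  88.  16.] F [-0.2 -0.3 -0.7] M [-0.06 -0.06 -0.  ] w 0.0871
rows 16 dp mm [  8.6 -26.1  -0.9] rot [-0.05  0.04 -5.26] via [ 0.497 -0.424  0.299] [ 0.53  -0.319  0.303] [ 0.525 -0.21   0.306] [ 0.48 -0.11  0.31]
rows 20 dp mm [  7.1 -20.9  -0.7] rot [-0.04  0.03 -4.21] via [ 0.497 -0.424  0.299] [ 0.53  -0.319  0.303] [ 0.525 -0.21   0.306] [ 0.48 -0.11  0.31]
```

Request:
{"name": "carry_out", "arguments": {"plan": [{"grip": 0, "dp": [0.009, -0.026, -0.001], "rotation": [0, 0, -5.3]}, {"grip": 0, "dp": [0.009, -0.026, -0.001], "rotation": [0, 0, -5.3]}, {"grip": 0, "dp": [0.009, -0.026, -0.001], "rotation": [0, 0, -5.3]}, {"grip": 0, "dp": [0.009, -0.026, -0.001], "rotation": [0, 0, -5.3]}, {"grip": 0, "dp": [0.009, -0.026, -0.001], "rotation": [0, 0, -5.3]}, {"grip": 0, "dp": [0.009, -0.026, -0.001], "rotation": [0, 0, -5.3]}, {"grip": 0, "dp": [0.009, -0.026, -0.001], "rotation": [0, 0, -5.3]}, {"grip": 0, "dp": [0.009, -0.026, -0.001], "rotation": [0, 0, -5.3]}]}}

```text
time_s: 1.43
tool_pos: [0.5352, -0.3106, 0.2985]
tool_rot: [-178.9, 0.7, 15.9]
force: [0.8, -1.0, -0.2]
grip_width: 0.0869
```

Request:
{"name": "carry_out", "arguments": {"plan": [{"grip": 0, "dp": [0.009, -0.026, -0.001], "rotation": [0, 0, -5.3]}, {"grip": 0, "dp": [0.009, -0.026, -0.001], "rotation": [0, 0, -5.3]}, {"grip": 0, "dp": [0.009, -0.026, -0.001], "rotation": [0, 0, -5.3]}, {"grip": 0, "dp": [0.009, -0.026, -0.001], "rotation": [0, 0, -5.3]}, {"grip": 0, "dp": [0.009, -0.026, -0.001], "rotation": [0, 0, -5.3]}, {"grip": 0, "dp": [0.009, -0.026, -0.001], "rotation": [0, 0, -5.3]}, {"grip": 0, "dp": [0.009, -0.026, -0.001], "rotation": [0, 0, -5.3]}, {"grip": 0, "dp": [0, 0, 0], "rotation": [0, 0, 0]}]}}

```text
time_s: 2.1
tool_pos: [0.4887, -0.1082, 0.3054]
tool_rot: [-178.2, -0.3, 55.9]
force: [1.2, 0.1, 0.8]
grip_width: 0.087
```

Run:
```python
from h import *
st()
ax=np.array([-.460,.0754,.8846]);K=np.array([.615,-.115,.125])
for b in(.13,.10): step(K+b*ax,frame(-ax,65),8)
cv2.imwrite('pics/w1.png',env.read_camera('wrist')[:,:,::-1])
p=env.camera_params('wrist');print(proj(p,K),-p['R'].T@p['t'],p['R'][2])
```

```text
2.1 [ 0.4887 -0.1082  0.3054] [-178.2   -0.3   55.9] q [ 45.   1. -35.  94.  -0.  87.  66.] F [1.2 0.1 0.8] M [ 0.06 -0.29  0.  ] w 0.087
rows 8 dp mm [4.2 5.2 9.7] rot [-3.38  1.44  0.02] via [ 0.502 -0.107  0.286] [ 0.518 -0.106  0.269] [ 0.536 -0.105  0.253] [ 0.555 -0.105  0.24 ]
rows 8 dp mm [ 4.6  6.2 13.4] rot [-3.38  1.44  0.02] via [ 0.504 -0.107  0.279] [ 0.523 -0.107  0.254] [ 0.545 -0.107  0.232] [ 0.569 -0.107  0.213]
[378.0982059 321.4320455] [ 0.43718575 -0.07565539  0.46817077] [ 0.1837429  -0.12288134 -0.97526341]
```

Request:
{"name": "carry_out", "arguments": {"plan": [{"grip": 0, "dp": [0.0042, 0.0052, 0.0097], "rotation": [-3.4, 1.4, 0]}, {"grip": 0, "dp": [0.0042, 0.0052, 0.0097], "rotation": [-3.4, 1.4, 0]}, {"grip": 0, "dp": [0.0042, 0.0052, 0.0097], "rotation": [-3.4, 1.4, 0]}, {"grip": 0, "dp": [0.0042, 0.0052, 0.0097], "rotation": [-3.4, 1.4, 0]}, {"grip": 0, "dp": [0.0042, 0.0052, 0.0097], "rotation": [-3.4, 1.4, 0]}, {"grip": 0, "dp": [0.0042, 0.0052, 0.0097], "rotation": [-3.4, 1.4, 0]}, {"grip": 0, "dp": [0.0042, 0.0052, 0.0097], "rotation": [-3.4, 1.4, 0]}, {"grip": 0, "dp": [0.0042, 0.0052, 0.0097], "rotation": [-3.4, 1.4, 0]}]}}

```text
time_s: 2.82
tool_pos: [0.5615, -0.1188, 0.2391]
tool_rot: [152.9, -11.6, 57.1]
force: [1.3, 0.5, -0.3]
grip_width: 0.0869
```

Run:
```python
from h import *
st()
p=env.camera_params('wrist');np.save('w2.npy',p,allow_pickle=True)
cv2.imwrite('pics/w2.png',env.read_camera('wrist')[:,:,::-1])
K=np.array([.615,-.115,.125]);print(proj(p,K))
```

```text
2.82 [ 0.5615 -0.1188  0.2391] [152.9 -11.6  57.1] q [ 46. -13. -33. 118. -11.  44.  72.] F [ 1.3  0.5 -0.3] M [0.19 0.43 0.03] w 0.0869
[328.76541021 218.96331916]
```

View pics/w2.png

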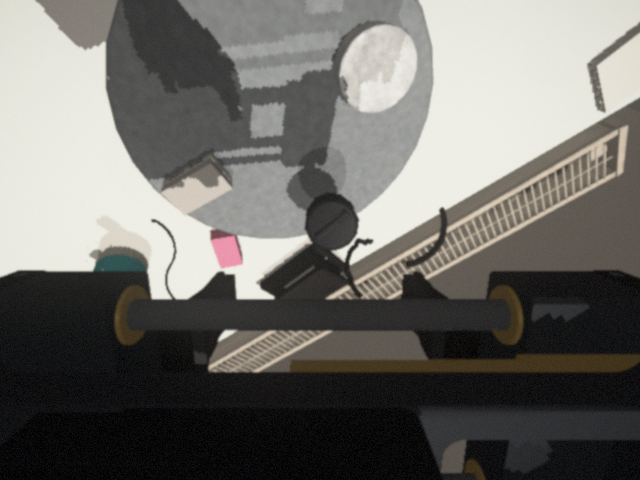

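The wrist view shows the knob's cap centred near (332,220), between the jaws' sides. My predicted grip point projects to (329,219), so the estimate is close. The tin and box are clear of the knob.

Run:
```python
from h import *
np.set_printoptions(precision=4,suppress=True)
p=np.load('w2.npy',allow_pickle=True).item()
g=cv2.cvtColor(cv2.imread('pics/w2.png'),cv2.COLOR_BGR2GRAY)
ax=np.array([-.460,.0754,.8846])
print(g[200:245:6,300:364:6])
m=np.zeros_like(g);m[185:256,296:366]=(g<62)[185:256,296:366]
m=cv2.morphologyEx(m,cv2.MORPH_OPEN,np.ones((9,9)))
c=max(cv2.findContours(m,0,1)[0],key=cv2.contourArea);print(cv2.minEnclosingCircle(c),cv2.fitEllipse(c))
for uv in((332,221),):
    for z in(.141,.1437): print('K from cap',onz(p,uv,z)-.02*ax, 'cap proj ellipse width px/mm',p['fx']/np.linalg.norm(onz(p,uv,z)+p['R'].T@p['t']))
T=env.camera_params('top');S=env.camera_params('side')
# cap centre/whole-knob rays: K estimates reprojected
for K in([.615,-.115,.125],[.6188,-.1147,.1233],[.6126,-.1147,.126]):
    K=np.array(K);print(K,proj(T,K),proj(S,K),'cap',proj(p,K+.02*ax),'bot',proj(p,K-.02*ax))
```

```text
[[ 93  90  77  35  37  36  39  38 107 155 157]
 [ 98  87  35  47  53  55  59  62  44 133 158]
 [156  92  45  56  55  56  65  48  55  77 223]
 [160  77  52  56  56  56  42  62  63  61 232]
 [159  52  53  57  56  44  65  61  67  66 237]
 [157  80  53  51  56  64  61  65  66  62 237]
 [216 229  55  54  58  63  65  65  72 110 234]
 [233 207  95  54  59  59  66  67  66 161  86]]
((326.0, 216.5), 25.401870727539062) ((322.7388916015625, 213.91351318359375), (30.864227294921875, 47.669410705566406), 26.290943145751953)
K from cap [ 0.6151 -0.112   0.1233] cap proj ellipse width px/mm 1217.4923104825957
K from cap [ 0.6129 -0.1114  0.126 ] cap proj ellipse width px/mm 1233.5204794580566
[ 0.615 -0.115  0.125] [329.8114 220.1032] [350.3389 227.5135] cap [329.3561 224.1764] bot [328.2481 214.3979]
[ 0.6188 -0.1147  0.1233] [329.6742 218.4755] [351.9829 228.1467] cap [331.5404 225.4437] bot [330.1768 215.6223]
[ 0.6126 -0.1147  0.126 ] [329.6627 221.1396] [349.2919 227.0258] cap [328.4276 222.9825] bot [327.4274 213.279 ]
```

Run:
```python
from h import *
st()
ax=np.array([-.460,.0754,.8846]);K=np.array([.6145,-.113,.125])
R=frame(-ax,65)
step(K+.06*ax,R,4); step(K-.015*ax,R,12)
```

```text
2.87 [ 0.5597 -0.1182  0.2357] [153.1 -11.5  57.1] q [ 46. -13. -33. 118. -11.  44.  72.] F [-2.5 -0.2 -1.9] M [ 0.19  0.71 -0.01] w 0.0873
rows 4 dp mm [ 2.7 -2.8 15.6] rot [ 0.41  0.09 -0.22] via [ 0.567 -0.116  0.221] [ 0.573 -0.114  0.207] [ 0.58  -0.111  0.193] [ 0.587 -0.108  0.178]
rows 12 dp mm [ 0.9 -1.  11.5] rot [ 0.14  0.03 -0.07] via [ 0.575 -0.117  0.205] [ 0.591 -0.117  0.174] [ 0.606 -0.115  0.143] [ 0.621 -0.114  0.112]
```

Request:
{"name": "carry_out", "arguments": {"plan": [{"grip": 0, "dp": [0.0027, -0.0028, 0.015], "rotation": [0.4, 0.1, -0.2]}, {"grip": 0, "dp": [0.0027, -0.0028, 0.015], "rotation": [0.4, 0.1, -0.2]}, {"grip": 0, "dp": [0.0027, -0.0028, 0.015], "rotation": [0.4, 0.1, -0.2]}, {"grip": 0, "dp": [0.0027, -0.0028, 0.015], "rotation": [0.4, 0.1, -0.2]}, {"grip": 0, "dp": [0, 0, 0], "rotation": [0, 0, 0]}, {"grip": 0, "dp": [0, 0, 0], "rotation": [0, 0, 0]}]}}

```text
time_s: 3.37
tool_pos: [0.5843, -0.1137, 0.177]
tool_rot: [155.1, -11.4, 57.3]
force: [-0.5, -0.2, 0.4]
grip_width: 0.0871
```

Run:
```python
from h import *
st()
ax=np.array([-.460,.0754,.8846]);K=np.array([.6145,-.113,.125])
R=frame(-ax,65)
step(K-.015*ax,R,6)
```

```text
3.37 [ 0.5843 -0.1137  0.177 ] [155.1 -11.4  57.3] q [ 47.  -5. -37. 118.  -5.  38.  67.] F [-0.5 -0.2  0.4] M [0.12 0.38 0.05] w 0.0871
rows 6 dp mm [ 1.  -0.1 12.5] rot [-0.07  0.06 -0.1 ] via [ 0.59  -0.114  0.166] [ 0.597 -0.114  0.155] [ 0.603 -0.114  0.144] [ 0.609 -0.114  0.133] [ 0.615 -0.114  0.123] [ 0.621 -0.114  0.112]
```

Request:
{"name": "carry_out", "arguments": {"plan": [{"grip": 0, "dp": [0.001, 0, 0.0125], "rotation": [0, 0, 0]}, {"grip": 0, "dp": [0.001, 0, 0.0125], "rotation": [0, 0, 0]}, {"grip": 0, "dp": [0.001, 0, 0.0125], "rotation": [0, 0, 0]}, {"grip": 0, "dp": [0.001, 0, 0.0125], "rotation": [0, 0, 0]}, {"grip": 0, "dp": [0.001, 0, 0.0125], "rotation": [0, 0, 0]}, {"grip": 0, "dp": [0.001, 0, 0.0125], "rotation": [0, 0, 0]}, {"grip": 0, "dp": [0, 0, 0], "rotation": [0, 0, 0]}, {"grip": 0, "dp": [0, 0, 0], "rotation": [0, 0, 0]}]}}

```text
time_s: 4.03
tool_pos: [0.625, -0.1239, 0.1177]
tool_rot: [154.7, -11.3, 56.6]
force: [0.1, 0.6, -0.6]
grip_width: 0.0871
```

Run:
```python
from h import *
st()
ax=np.array([-.460,.0754,.8846]);K=np.array([.6145,-.113,.125])
step(K-.015*ax,frame(-ax,65),1)
ims=[env.read_camera(n)[:,:,::-1] for n in('side','wrist')]
a=cv2.resize(ims[0][180:320,230:420],None,fx=2.1,fy=2.1,interpolation=cv2.INTER_CUBIC);b=cv2.resize(ims[1][150:400,180:480],(400,333))
o=np.zeros((340,800,3),np.uint8);o[:a.shape[0],:a.shape[1]]=a;o[:333,400:]=b
cv2.imwrite('pics/g1.png',o)
```

```text
4.03 [ 0.625  -0.1239  0.1177] [154.7 -11.3  56.6] q [ 45.   6. -38. 117.  10.  31.  55.] F [ 0.1  0.6 -0.6] M [0.17 0.37 0.03] w 0.0871
rows 1 dp mm [  4.9 -10.6   2.8] rot [ 0.05  0.73 -1.2 ] via [ 0.621 -0.114  0.112]
```

View pics/g1.png

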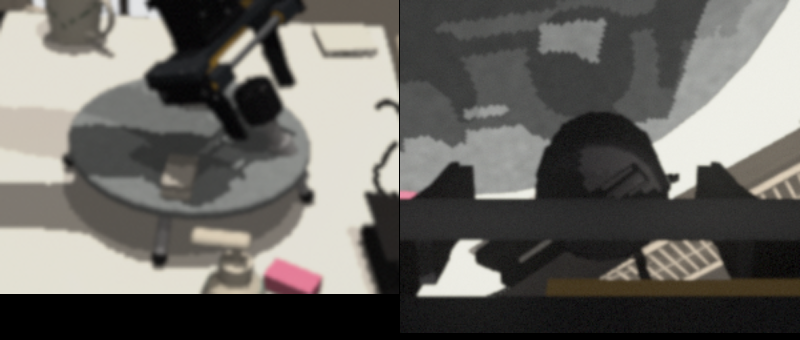

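The knob sits between the open fingers in both views: side crop at (258,100), wrist crop at (600,165) between the fingers at 445 and 725. The tool drifted about 10 mm along its y axis on the way in, so I will correct that before closing.

Request:
{"name": "carry_out", "arguments": {"plan": [{"grip": 0, "dp": [0.002, -0.005, 0.001], "rotation": [0, 0.4, -0.6]}, {"grip": 0, "dp": [0.002, -0.005, 0.001], "rotation": [0, 0.4, -0.6]}, {"grip": 0, "dp": [0, 0, 0], "rotation": [0, 0, 0]}, {"grip": 0, "dp": [0, 0, 0], "rotation": [0, 0, 0]}]}}

```text
time_s: 4.47
tool_pos: [0.6207, -0.1153, 0.1155]
tool_rot: [154.1, -11.5, 58.2]
force: [0.7, 0.8, 0.2]
grip_width: 0.0872
```

Run:
```python
from h import *
st()
ax=np.array([-.460,.0754,.8846]);K=np.array([.6145,-.113,.125])
step(K-.015*ax,frame(-ax,65),1)
```

```text
4.47 [ 0.6207 -0.1153  0.1155] [154.1 -11.5  58.2] q [ 45.   5. -39. 118.   8.  30.  57.] F [0.7 0.8 0.2] M [ 0.15  0.42 -0.03] w 0.0872
rows 1 dp mm [ 0.6 -1.7  3.5] rot [ 0.34 -0.09  0.15] via [ 0.621 -0.114  0.112]
```

Request:
{"name": "carry_out", "arguments": {"plan": [{"grip": 0.38, "dp": [0.0005, -0.0015, 0.003], "rotation": [0, 0, 0]}, {"grip": 0.38, "dp": [0, 0, 0], "rotation": [0, 0, 0]}, {"grip": 0.38, "dp": [0, 0, 0], "rotation": [0, 0, 0]}, {"grip": 0.38, "dp": [0, 0, 0], "rotation": [0, 0, 0]}], "force": 5}}

```text
time_s: 4.8
tool_pos: [0.6213, -0.1142, 0.1126]
tool_rot: [154.1, -11.4, 58.3]
force: [-0.8, 0.7, -0.3]
grip_width: 0.0677
```

Run:
```python
from h import *
st()
ax=np.array([-.460,.0754,.8846]);K=np.array([.6145,-.113,.125])
step(K-.015*ax,frame(-ax,65),1)
```

```text
4.8 [ 0.6213 -0.1142  0.1126] [154.1 -11.4  58.3] q [ 45.   5. -38. 119.   9.  29.  56.] F [-0.8  0.7 -0.3] M [0.16 0.48 0.04] w 0.0677
rows 1 dp mm [-0.1 -0.3  0.8] rot [ 0.41 -0.08  0.18] via [ 0.621 -0.114  0.112]
```

Request:
{"name": "carry_out", "arguments": {"plan": [{"grip": 0.43, "dp": [0, 0, 0], "rotation": [0, 0, 0]}, {"grip": 0.43, "dp": [0, 0, 0], "rotation": [0, 0, 0]}, {"grip": 0.43, "dp": [0, 0, 0], "rotation": [0, 0, 0]}, {"grip": 0.43, "dp": [0, 0, 0], "rotation": [0, 0, 0]}]}}

```text
time_s: 5.13
tool_pos: [0.6215, -0.1142, 0.1126]
tool_rot: [154.1, -11.5, 58.3]
force: [-0.1, -0.5, 0.7]
grip_width: 0.0513
```

Request:
{"name": "carry_out", "arguments": {"plan": [{"grip": 0.6, "dp": [0, 0, 0], "rotation": [0, 0, 0]}, {"grip": 0.6, "dp": [0, 0, 0], "rotation": [0, 0, 0]}, {"grip": 0.6, "dp": [0, 0, 0], "rotation": [0, 0, 0]}]}}

```text
time_s: 5.38
tool_pos: [0.6219, -0.1136, 0.1128]
tool_rot: [154.0, -11.5, 58.3]
force: [-0.0, -0.8, -0.7]
grip_width: 0.0446
```

Run:
```python
from h import *
st()
```

```text
5.38 [ 0.6219 -0.1136  0.1128] [154.  -11.5  58.3] q [ 45.   5. -38. 118.   9.  29.  56.] F [-0.  -0.8 -0.7] M [-0.05  0.46 -0.12] w 0.0446
```

Request:
{"name": "carry_out", "arguments": {"plan": [{"grip": 0.7, "dp": [0, 0, 0], "rotation": [0, 0, 0]}, {"grip": 0.7, "dp": [0, 0, 0], "rotation": [0, 0, 3]}, {"grip": 0.7, "dp": [-0.0001, -0.0001, -0.0002], "rotation": [0, 0, 5]}, {"grip": 0.7, "dp": [-0.0001, -0.0001, -0.0002], "rotation": [0, 0, 5]}, {"grip": 0.7, "dp": [-0.0001, -0.0001, -0.0002], "rotation": [0, 0, 5]}, {"grip": 0.7, "dp": [0, 0, 0], "rotation": [0, 0, 0]}], "force": 18}}

```text
time_s: 5.88
tool_pos: [0.6219, -0.1128, 0.1135]
tool_rot: [158.8, -19.1, 40.6]
force: [0.5, -0.5, -0.8]
grip_width: 0.0441
```

```bash
cat >> h.py <<'E'
AX0=np.array([-.460,.0754,.8846]);P0=np.array([.6219,-.1136,.1128])
def prog():
    """turn about the knob axis since the grip (deg), and TCP offset from the pose a free riser would give it"""
    p,r=tool();r0=Ro.from_euler('xyz',[154.0,-11.5,58.3],degrees=True)
    t=(r0.inv()*r).as_rotvec(degrees=True);a=np.radians(t[2])
    h=np.array([np.cos(np.radians(-9.5)),np.sin(np.radians(-9.5)),0])
    want=P0+a*(-.00203*h+np.array([0,0,.0011]))
    print('turn',t.round(1),'need dp mm',(r.inv().apply(want-p)*1000).round(1))
E
python3 - <<'E'
from h import *
st();prog()
E
```

```text
5.88 [ 0.6219 -0.1128  0.1135] [158.8 -19.1  40.6] q [ 43.   5. -37. 119.   8.  29.  38.] F [ 0.5 -0.5 -0.8] M [ 0.18  0.32 -0.02] w 0.0441
turn [ 0.   0.1 18.7] need dp mm [-1.   0.1  0. ]
```

Request:
{"name": "carry_out", "arguments": {"plan": [{"grip": 0.7, "dp": [-0.0003, 0, -0.0002], "rotation": [0, 0, 6]}, {"grip": 0.7, "dp": [-0.0003, 0, -0.0002], "rotation": [0, 0, 6]}, {"grip": 0.7, "dp": [-0.0003, 0, -0.0002], "rotation": [0, 0, 6]}, {"grip": 0.7, "dp": [-0.0002, -0.0001, -0.0002], "rotation": [0, 0, 6]}, {"grip": 0.7, "dp": [-0.0002, 0, -0.0002], "rotation": [0, 0, 6]}, {"grip": 0.7, "dp": [-0.0002, 0, -0.0002], "rotation": [0, 0, 6]}, {"grip": 0.7, "dp": [-0.0002, 0, -0.0002], "rotation": [0, 0, 6]}, {"grip": 0.7, "dp": [0, 0, 0], "rotation": [0, 0, 0]}]}}

```text
time_s: 6.55
tool_pos: [0.6226, -0.1119, 0.1153]
tool_rot: [178.2, -28.6, -5.2]
force: [0.2, 0.4, -1.6]
grip_width: 0.0443
```

Run:
```python
from h import *
st();prog()
```

```text
6.55 [ 0.6226 -0.1119  0.1153] [178.2 -28.6  -5.2] q [ 40.   5. -33. 119.   7.  29.  -4.] F [ 0.2  0.4 -1.6] M [0.06 0.12 0.02] w 0.0443
turn [-0.1  0.5 61.4] need dp mm [-3.   1.6 -0.1]
```

Request:
{"name": "carry_out", "arguments": {"plan": [{"grip": 0.7, "dp": [-0.001, 0.0006, -0.0002], "rotation": [0, 0, 4]}, {"grip": 0.7, "dp": [-0.001, 0.0006, -0.0002], "rotation": [0, 0, 4]}, {"grip": 0.7, "dp": [-0.001, 0.0006, -0.0002], "rotation": [0, 0, 4]}, {"grip": 0.7, "dp": [-0.0004, 0.0001, -0.0002], "rotation": [0, 0, 6]}, {"grip": 0.7, "dp": [-0.0004, 0.0002, -0.0002], "rotation": [0, 0, 6]}, {"grip": 0.7, "dp": [-0.0004, 0.0002, -0.0002], "rotation": [0, 0, 6]}, {"grip": 0.7, "dp": [-0.0003, 0.0003, -0.0002], "rotation": [0, 0, 6]}, {"grip": 0.7, "dp": [0, 0, 0], "rotation": [0, 0, 0]}]}}

```text
time_s: 7.22
tool_pos: [0.6229, -0.1124, 0.117]
tool_rot: [-163.3, -24.6, -44.5]
force: [0.4, -0.1, -2.2]
grip_width: 0.0442
```

Run:
```python
from h import *
st();prog()
```

```text
7.22 [ 0.6229 -0.1124  0.117 ] [-163.3  -24.6  -44.5] q [ 37.   4. -30. 119.   6.  28. -38.] F [ 0.4 -0.1 -2.2] M [-0.1   0.2  -0.08] w 0.0442
turn [ 0.   1.4 96.5] need dp mm [-3.4  3.7 -0. ]
```

Request:
{"name": "carry_out", "arguments": {"plan": [{"grip": 0.3, "dp": [0, 0, 0], "rotation": [0, 0, 0]}, {"grip": 0.2, "dp": [0, 0, 0], "rotation": [0, 0, 0]}, {"grip": 0.1, "dp": [0, 0, 0], "rotation": [0, 0, 0]}, {"grip": 0, "dp": [0, 0, 0], "rotation": [0, 0, 0]}, {"grip": 0, "dp": [0, 0, 0], "rotation": [0, 0, 0]}]}}

```text
time_s: 7.63
tool_pos: [0.622, -0.1128, 0.1165]
tool_rot: [-163.9, -24.8, -43.4]
force: [0.3, 0.3, -0.0]
grip_width: 0.0702
```

Run:
```python
from h import *
st();prog()
ims=[env.read_camera(n)[:,:,::-1] for n in('side','wrist')]
cv2.imwrite('pics/side2.png',ims[0]);cv2.imwrite('pics/w3.png',ims[1])
a=cv2.resize(ims[0][200:320,240:400],None,fx=2.5,fy=2.5,interpolation=cv2.INTER_CUBIC);b=cv2.resize(ims[1][150:400,180:480],(400,333))
o=np.zeros((340,800,3),np.uint8);o[:a.shape[0],:a.shape[1]]=a;o[:333,400:]=b
cv2.imwrite('pics/g2.png',o)
for f in('side0','side2'):
    g=cv2.cvtColor(cv2.imread(f'pics/{f}.png'),cv2.COLOR_BGR2GRAY).astype(float)
    for n,(u,v) in dict(near=(263,257),right=(305,303),far=(375,273)).items():
        q=g[v-6:v+7,u-6:u+7];w=np.clip(80-q,0,None);y,x=np.mgrid[v-6:v+7,u-6:u+7];print(f,n,round((w*x).sum()/w.sum(),2),round((w*y).sum()/w.sum(),2))
```

```text
7.63 [ 0.622  -0.1128  0.1165] [-163.9  -24.8  -43.4] q [ 37.   4. -30. 119.   6.  28. -37.] F [ 0.3  0.3 -0. ] M [ 0.08  0.59 -0.01] w 0.0702
turn [ 0.   1.2 95.5] need dp mm [-2.9  2.6 -0. ]
side0 near 263.66 257.79
side0 right 305.49 302.69
side0 far 374.12 272.36
side2 near 264.59 257.52
side2 right 305.17 302.97
side2 far 375.65 273.46
```

View pics/g2.png

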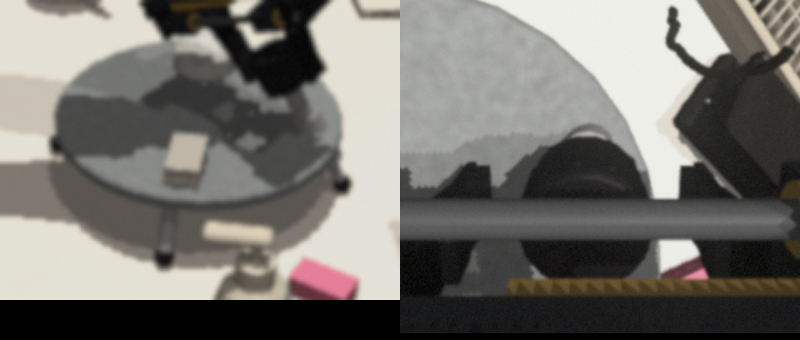

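The feet are where they were and the knob is free between the open fingers. I will back off along the slant, then measure the remaining rock by touching and pressing the deck.

Request:
{"name": "carry_out", "arguments": {"plan": [{"grip": 0, "dp": [0, 0, -0.006], "rotation": [0, 0, 0]}, {"grip": 0, "dp": [0, 0, -0.015], "rotation": [0, 0, 0]}, {"grip": 0, "dp": [0, 0, -0.02], "rotation": [0, 0, 0]}, {"grip": 0.3, "dp": [0, 0, -0.02], "rotation": [0, 0, 0]}, {"grip": 0.6, "dp": [0, 0, -0.02], "rotation": [0, 0, 0]}, {"grip": 1, "dp": [0, 0, -0.01], "rotation": [0, 0, 0]}]}}

```text
time_s: 8.23
tool_pos: [0.5744, -0.1042, 0.1965]
tool_rot: [-164.0, -24.4, -43.1]
force: [-0.3, -0.3, -0.6]
grip_width: 0.0742
```

Run:
```python
from h import *
st()
for z in(.16,.11): step([.439,-.0855,z],frame([0,0,-1],-30),14)
step([.439,-.0855,.12],frame([0,0,-1],-20),16)
```

```text
8.23 [ 0.5744 -0.1042  0.1965] [-164.   -24.4  -43.1] q [ 39.  -9. -29. 120.  -7.  39. -26.] F [-0.3 -0.3 -0.6] M [ 0.07  0.47 -0.  ] w 0.0742
rows 14 dp mm [-8.7  5.4 -0.1] rot [-1.07 -1.77 -0.01] via [ 0.547 -0.1    0.183] [ 0.519 -0.097  0.172] [ 0.489 -0.092  0.165] [ 0.459 -0.088  0.161]
rows 14 dp mm [-9.5  5.9  3.4] rot [-1.07 -1.77 -0.01] via [ 0.549 -0.101  0.172] [ 0.522 -0.097  0.151] [ 0.492 -0.093  0.133] [ 0.461 -0.089  0.118]
rows 16 dp mm [-8.6  4.4  2.4] rot [-0.8  -1.62 -0.62] via [ 0.545 -0.098  0.171] [ 0.512 -0.092  0.15 ] [ 0.476 -0.088  0.132] [ 0.439 -0.086  0.12 ]
```

Request:
{"name": "carry_out", "arguments": {"plan": [{"grip": 1, "dp": [-0.0087, 0.0054, 0], "rotation": [-1.1, -1.8, 0]}, {"grip": 1, "dp": [-0.0087, 0.0054, 0], "rotation": [-1.1, -1.8, 0]}, {"grip": 1, "dp": [-0.0087, 0.0054, 0], "rotation": [-1.1, -1.8, 0]}, {"grip": 1, "dp": [-0.0087, 0.0054, 0], "rotation": [-1.1, -1.8, 0]}, {"grip": 1, "dp": [-0.0087, 0.0054, 0], "rotation": [-1.1, -1.8, 0]}, {"grip": 1, "dp": [-0.0087, 0.0054, 0], "rotation": [-1.1, -1.8, 0]}, {"grip": 1, "dp": [-0.0087, 0.0054, 0], "rotation": [-1.1, -1.8, 0]}, {"grip": 1, "dp": [-0.0087, 0.0054, 0], "rotation": [-1.1, -1.8, 0]}]}}

```text
time_s: 8.9
tool_pos: [0.4965, -0.094, 0.172]
tool_rot: [-174.0, -10.4, -40.1]
force: [-0.4, 0.0, 0.2]
grip_width: 0.0219
```

Run:
```python
from h import *
st()
step([.439,-.0855,.11],frame([0,0,-1],-30),8)
```

```text
8.9 [ 0.4965 -0.094   0.172 ] [-174.   -10.4  -40.1] q [ 39.  -6. -30. 116.  -3.  57. -29.] F [-0.4  0.   0.2] M [ 0.03  0.21 -0.01] w 0.0219
rows 8 dp mm [-7.   4.2  6.9] rot [-0.74 -1.3  -0.  ] via [ 0.483 -0.092  0.155] [ 0.469 -0.09   0.14 ] [ 0.455 -0.088  0.124] [ 0.439 -0.085  0.11 ]
```

Request:
{"name": "carry_out", "arguments": {"plan": [{"grip": 1, "dp": [-0.007, 0.0042, 0.007], "rotation": [-0.7, -1.3, 0]}, {"grip": 1, "dp": [-0.007, 0.0042, 0.007], "rotation": [-0.7, -1.3, 0]}, {"grip": 1, "dp": [-0.007, 0.0042, 0.007], "rotation": [-0.7, -1.3, 0]}, {"grip": 1, "dp": [-0.007, 0.0042, 0.007], "rotation": [-0.7, -1.3, 0]}, {"grip": 1, "dp": [-0.007, 0.0042, 0.007], "rotation": [-0.7, -1.3, 0]}, {"grip": 1, "dp": [-0.007, 0.0042, 0.007], "rotation": [-0.7, -1.3, 0]}, {"grip": 1, "dp": [-0.007, 0.0042, 0.007], "rotation": [-0.7, -1.3, 0]}, {"grip": 1, "dp": [0, 0, 0], "rotation": [0, 0, 0]}]}}

```text
time_s: 9.57
tool_pos: [0.4405, -0.0856, 0.1094]
tool_rot: [-179.5, -0.3, -39.4]
force: [0.7, -1.0, 0.2]
grip_width: 0.0004
```

Run:
```python
from h import *
st()
step([.439,-.0855,.085],frame([0,0,-1],-30),4)
cv2.imwrite('pics/top3.png',env.read_camera('top')[:,:,::-1])
```

```text
9.57 [ 0.4405 -0.0856  0.1094] [-179.5   -0.3  -39.4] q [ 39.  -0. -31. 118.  -0.  62. -31.] F [ 0.7 -1.   0.2] M [-0.04  0.02 -0.03] w 0.0004
rows 4 dp mm [-0.3  0.3  6.1] rot [-0.12 -0.07  0.02] via [ 0.44  -0.086  0.103] [ 0.44  -0.086  0.097] [ 0.439 -0.086  0.091] [ 0.439 -0.086  0.085]
```

Request:
{"name": "carry_out", "arguments": {"plan": [{"grip": 1, "dp": [0, 0, 0.006], "rotation": [0, 0, 0]}, {"grip": 1, "dp": [0, 0, 0.006], "rotation": [0, 0, 0]}, {"grip": 1, "dp": [0, 0, 0.006], "rotation": [0, 0, 0]}, {"grip": 1, "dp": [0, 0, 0.006], "rotation": [0, 0, 0]}, {"grip": 1, "dp": [0, 0, 0.003], "rotation": [0, 0, 0]}, {"grip": 1, "dp": [0, 0, 0.002], "rotation": [0, 0, 0]}, {"grip": 1, "dp": [0, 0, 0], "rotation": [0, 0, 0]}]}}

```text
time_s: 10.2
tool_pos: [0.4431, -0.0857, 0.0788]
tool_rot: [-179.4, -0.5, -39.4]
force: [-0.5, -0.1, 0.1]
grip_width: 0.0004
```

Request:
{"name": "carry_out", "arguments": {"plan": [{"grip": 1, "dp": [0, 0, 0.001], "rotation": [0, 0, 0]}, {"grip": 1, "dp": [0, 0, 0.001], "rotation": [0, 0, 0]}]}}

```text
time_s: 10.37
tool_pos: [0.4434, -0.0858, 0.0769]
tool_rot: [-179.4, -0.6, -39.4]
force: [-0.9, 1.0, 0.2]
grip_width: 0.0005
```

Request:
{"name": "carry_out", "arguments": {"plan": [{"grip": 1, "dp": [0, 0, 0.001], "rotation": [0, 0, 0]}, {"grip": 1, "dp": [0, 0, 0.001], "rotation": [0, 0, 0]}]}}

```text
time_s: 10.53
tool_pos: [0.4438, -0.0859, 0.0751]
tool_rot: [-179.4, -0.6, -39.4]
force: [-0.2, -0.4, 0.5]
grip_width: 0.0009
```

Request:
{"name": "carry_out", "arguments": {"plan": [{"grip": 1, "dp": [0, 0, 0.001], "rotation": [0, 0, 0]}]}}

```text
time_s: 10.62
tool_pos: [0.444, -0.0859, 0.0742]
tool_rot: [-179.3, -0.7, -39.4]
force: [0.3, -0.2, 0.1]
grip_width: 0.0004
```

Request:
{"name": "carry_out", "arguments": {"plan": [{"grip": 1, "dp": [0, 0, 0.001], "rotation": [0, 0, 0]}]}}

```text
time_s: 10.7
tool_pos: [0.4441, -0.086, 0.0732]
tool_rot: [-179.3, -0.7, -39.4]
force: [0.5, 0.6, -0.1]
grip_width: 0.0005
```

Request:
{"name": "carry_out", "arguments": {"plan": [{"grip": 1, "dp": [0, 0, 0.001], "rotation": [0, 0, 0]}]}}

```text
time_s: 10.78
tool_pos: [0.4442, -0.086, 0.0722]
tool_rot: [-179.3, -0.7, -39.4]
force: [0.8, -0.1, -0.3]
grip_width: 0.0003
```

Request:
{"name": "carry_out", "arguments": {"plan": [{"grip": 1, "dp": [0, 0, 0.001], "rotation": [0, 0, 0]}]}}

```text
time_s: 10.87
tool_pos: [0.4442, -0.086, 0.0712]
tool_rot: [-179.3, -0.7, -39.4]
force: [-0.1, 0.2, 0.5]
grip_width: 0.0002
```

Request:
{"name": "carry_out", "arguments": {"plan": [{"grip": 1, "dp": [0, 0, 0.001], "rotation": [0, 0, 0]}]}}

```text
time_s: 10.95
tool_pos: [0.4442, -0.0861, 0.0701]
tool_rot: [-179.3, -0.7, -39.4]
force: [-1.7, 0.8, 7.3]
grip_width: 0.0004
```

Request:
{"name": "carry_out", "arguments": {"plan": [{"grip": 1, "dp": [0, 0, 0.001], "rotation": [0, 0, 0]}]}}

```text
time_s: 11.03
tool_pos: [0.4442, -0.086, 0.0699]
tool_rot: [-179.4, -0.7, -39.4]
force: [-5.2, 0.5, 15.1]
grip_width: 0.0005
```

Request:
{"name": "carry_out", "arguments": {"plan": [{"grip": 1, "dp": [0, 0, 0.001], "rotation": [0, 0, 0]}]}}

```text
time_s: 11.12
tool_pos: [0.4443, -0.086, 0.07]
tool_rot: [-179.4, -0.6, -39.4]
force: [-4.2, 0.9, 12.2]
grip_width: 0.0002
```

Request:
{"name": "carry_out", "arguments": {"plan": [{"grip": 1, "dp": [0, 0, 0.001], "rotation": [0, 0, 0]}]}}

```text
time_s: 11.2
tool_pos: [0.4443, -0.086, 0.07]
tool_rot: [-179.5, -0.6, -39.4]
force: [-4.2, 1.2, 9.5]
grip_width: 0.0005
```

Contact comes at z≈0.070 and is stiff straight away, at about 10–15 N. To tell "all four standing" from "was resting rocked", I will compare pictures taken pressed and lifted.

```bash
cat > cmp.py <<'E'
from h import *
def grab(tag):
    for n in('side','top'): np.save(f'{tag}_{n}.npy',np.mean([env.read_camera(n).mean(2) for _ in range(3)],0).astype(np.float32))
# camera, crop centre(u,v), half-size
REG=dict(knob_side=('side',352,228,15),knob_top=('top',330,219,16),near_side=('side',263,257,7),right_side=('side',305,303,7),far_side=('side',375,273,7),rim_far_side=('side',378,248,10),pink_side=('side',369,314,12),pink_top=('top',397,213,13))
def comp(a,b):
    for k,(n,u,v,h) in REG.items():
        A,B=[np.load(f'{t}_{n}.npy')[v-h:v+h+1,u-h:u+h+1] for t in(a,b)]
        try:
            cc,W=cv2.findTransformECC(A,B,np.eye(2,3,dtype=np.float32),cv2.MOTION_TRANSLATION,(3,100,1e-5),None,3);print(k,'shift px',W[:,2].round(2),'cc',round(cc,3))
        except cv2.error: print(k,'fail')
E
python3 - <<'E'
from cmp import *
st();grab('pr1');st()
E
```

```text
11.2 [ 0.4443 -0.086   0.07  ] [-179.5   -0.6  -39.4] q [ 38.   3. -31. 120.   2.  56. -33.] F [-4.2  1.2  9.5] M [ 0.17  0.89 -0.01] w 0.0005
11.5 [ 0.4443 -0.086   0.07  ] [-179.5   -0.6  -39.4] q [ 38.   3. -31. 120.   2.  56. -33.] F [-2.3  1.8 10.3] M [ 0.12  0.88 -0.08] w 0.0007
```

Request:
{"name": "carry_out", "arguments": {"plan": [{"grip": 1, "dp": [0, 0, -0.003], "rotation": [0, 0, 0]}, {"grip": 1, "dp": [0, 0, -0.004], "rotation": [0, 0, 0]}, {"grip": 1, "dp": [0, 0, -0.001], "rotation": [0, 0, 0]}, {"grip": 1, "dp": [0, 0, 0], "rotation": [0, 0, 0]}]}}

```text
time_s: 11.83
tool_pos: [0.4446, -0.0861, 0.0791]
tool_rot: [-179.4, -0.7, -39.4]
force: [-0.6, -0.7, 0.1]
grip_width: 0.0006
```

Run:
```python
from cmp import *
st();grab('up1');comp('pr1','up1')
```

```text
11.83 [ 0.4446 -0.0861  0.0791] [-179.4   -0.7  -39.4] q [ 39.   2. -31. 119.   1.  58. -33.] F [-0.6 -0.7  0.1] M [-0.03 -0.03 -0.01] w 0.0006
knob_side shift px [0.01 0.01] cc 1.0
knob_top shift px [-0.02 -0.06] cc 0.999
near_side shift px [ 0.02 -0.1 ] cc 0.991
right_side shift px [-0. -0.] cc 1.0
far_side shift px [0.   0.01] cc 1.0
rim_far_side shift px [0.01 0.  ] cc 1.0
pink_side shift px [-0. -0.] cc 1.0
pink_top shift px [-0.   -0.02] cc 1.0
```

Nothing moved between pressed and lifted. It could still be resting on the near, left and right feet with the far foot hanging, so I will compare with the earlier pictures.

Run:
```python
from cmp import *
import cmp
for t,s in(('top3','top'),('top0','top'),('side0','side'),('side2','side')):
    np.save(f'{t[-1]}_{s}.npy',cv2.imread(f'pics/{t}.png').mean(2).astype(np.float32))
T=dict(knob_top=('top',330,219,18),tin_top=('top',285,254,20),box_top=('top',368,260,18),far_rim_top=('top',345,203,12),pink_top=('top',397,213,13),gel_top=('top',455,238,20))
cmp.REG=T;print('top3->up1');comp('3','up1');print('top0->up1');comp('0','up1')
cmp.REG=dict(knob_side=('side',352,228,18),box_side=('side',316,263,14),right_side=('side',305,303,8),near_side=('side',263,257,7),far_side=('side',375,273,8),rim_right=('side',330,278,9),pink=('side',369,314,12))
print('side0->up1');comp('0','up1')
del cmp.REG['knob_side'];print('side2->up1');comp('2','up1')
g=np.load('up1_side.npy');o=[]
for u,v in((263,257),(305,300),(375,270)): o.append(cv2.resize(np.uint8(g[v-16:v+16,u-20:u+20]),(266,212),interpolation=cv2.INTER_CUBIC))
i=cv2.imread('pics/side0.png',0);q=[]
for u,v in((263,257),(305,300),(375,270)): q.append(cv2.resize(i[v-16:v+16,u-20:u+20],(266,212),interpolation=cv2.INTER_CUBIC))
cv2.imwrite('pics/feet.png',np.vstack([np.hstack(q),np.hstack(o)]))
```

```text
top3->up1
knob_top shift px [-0.   -0.01] cc 0.999
tin_top shift px [0.16 1.23] cc 0.973
box_top shift px [-0.1   0.06] cc 0.988
far_rim_top shift px [-0.   -0.04] cc 0.999
pink_top shift px [-0.   -0.01] cc 0.997
gel_top shift px [0.01 0.  ] cc 1.0
top0->up1
knob_top shift px [-0.28  1.29] cc 0.969
tin_top shift px [-0.35  0.02] cc 0.813
box_top shift px [0.08 0.72] cc 0.804
far_rim_top shift px [-0.47  0.47] cc 0.986
pink_top shift px [-0.01 -0.01] cc 0.998
gel_top shift px [-0.24 -0.08] cc 0.987
side0->up1
knob_side shift px [-1.37 -0.78] cc 0.991
box_side shift px [-0.4   0.12] cc 0.796
right_side shift px [-0.23 -0.11] cc 0.989
near_side shift px [-1.46 -0.56] cc 0.752
far_side shift px [ 0.23 -0.01] cc 0.964
rim_right shift px [-2.31 -0.42] cc 0.995
pink shift px [-0.03 -0.01] cc 0.999
side2->up1
box_side shift px [ 0.08 -0.06] cc 0.818
right_side shift px [-0.    0.01] cc 1.0
near_side shift px [-1.79 -0.78] cc 0.834
far_side shift px [0.01 0.  ] cc 1.0
rim_right shift px [0.01 0.01] cc 1.0
pink shift px [0. 0.] cc 1.0
```

View pics/feet.png

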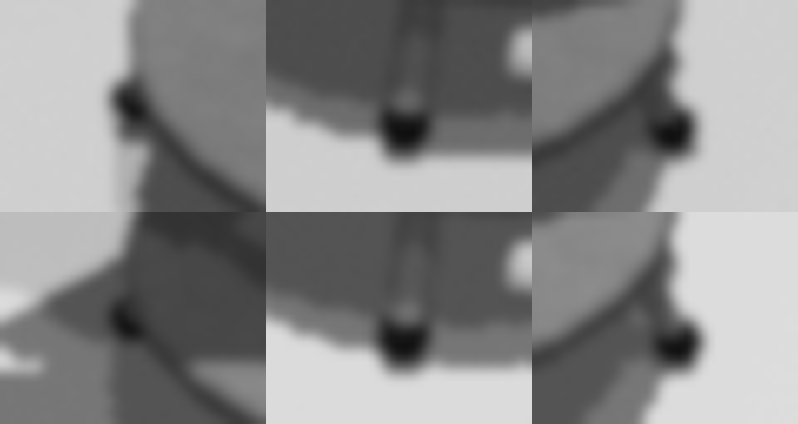

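The feet crop shows initial poses above and current ones below. The far ball went from about (671,130) to (678,131) and the right ball is unchanged, so the far foot grew outward and seems near the desk, but I can't tell to the millimetre. A light touch on the far-left deck will settle whether it hangs.

Request:
{"name": "carry_out", "arguments": {"plan": [{"grip": 1, "dp": [0, 0, -0.02], "rotation": [0, 0, 0]}, {"grip": 1, "dp": [0, 0, -0.035], "rotation": [0, 0, -3]}, {"grip": 1, "dp": [0, 0, -0.035], "rotation": [0, 0, -5]}, {"grip": 1, "dp": [0, 0, 0], "rotation": [0, 0, -5]}]}}

```text
time_s: 12.47
tool_pos: [0.4401, -0.0851, 0.1689]
tool_rot: [-179.6, -0.3, -26.0]
force: [1.5, -0.4, 0.2]
grip_width: 0.0005
```

Run:
```python
from h import *
st()
step([.638,-.043,.16],frame([0,0,-1],0),10)
```

```text
12.47 [ 0.4401 -0.0851  0.1689] [-179.6   -0.3  -26. ] q [ 39.  -4. -30. 114.  -2.  69. -16.] F [ 1.5 -0.4  0.2] M [-0.02 -0.21  0.01] w 0.0005
rows 10 dp mm [ 17.5 -10.3   1. ] rot [-0.03 -0.03 -1.65] via [ 0.481 -0.081  0.167] [ 0.521 -0.075  0.166] [ 0.56  -0.067  0.164] [ 0.6   -0.056  0.162] [ 0.638 -0.043  0.16 ]
```

Request:
{"name": "carry_out", "arguments": {"plan": [{"grip": 1, "dp": [0.0175, -0.013, 0], "rotation": [0, 0, -1.7]}, {"grip": 1, "dp": [0.0175, -0.013, 0], "rotation": [0, 0, -1.7]}, {"grip": 1, "dp": [0.0175, -0.013, 0], "rotation": [0, 0, -1.7]}, {"grip": 1, "dp": [0.0175, -0.0103, 0], "rotation": [0, 0, -1.7]}, {"grip": 1, "dp": [0.0175, -0.0103, 0], "rotation": [0, 0, -1.7]}, {"grip": 1, "dp": [0.0175, -0.0103, 0], "rotation": [0, 0, -1.7]}, {"grip": 1, "dp": [0.0175, -0.0103, 0], "rotation": [0, 0, -1.7]}, {"grip": 1, "dp": [0.0175, -0.0103, 0], "rotation": [0, 0, -1.7]}]}}

```text
time_s: 13.13
tool_pos: [0.6071, -0.0505, 0.1721]
tool_rot: [180.0, -0.5, -12.0]
force: [0.0, 0.3, 0.3]
grip_width: -0.0
```

Run:
```python
from h import *
st()
step([.638,-.043,.16],frame([0,0,-1],0),3)
```

```text
13.13 [ 0.6071 -0.0505  0.1721] [180.   -0.5 -12. ] q [ 30.  18. -34.  93.  11.  72. -18.] F [0.  0.3 0.3] M [-0.01 -0.09 -0.04] w -0.0
rows 3 dp mm [ 9.6 -4.5  4.1] rot [ 0.01 -0.17 -0.82] via [ 0.617 -0.048  0.168] [ 0.628 -0.046  0.164] [ 0.638 -0.043  0.16 ]
```

Request:
{"name": "carry_out", "arguments": {"plan": [{"grip": 1, "dp": [0.0096, -0.005, 0], "rotation": [0, 0, -0.8]}, {"grip": 1, "dp": [0.0096, -0.005, 0], "rotation": [0, 0, -0.8]}, {"grip": 1, "dp": [0.007, -0.004, 0.005], "rotation": [0, 0, -0.8]}, {"grip": 1, "dp": [0, 0, 0.015], "rotation": [0, 0, 0]}, {"grip": 1, "dp": [0, 0, 0.015], "rotation": [0, 0, 0]}, {"grip": 1, "dp": [0, 0, 0.015], "rotation": [0, 0, 0]}, {"grip": 1, "dp": [0, 0, 0.01], "rotation": [0, 0, 0]}, {"grip": 1, "dp": [0, 0, 0], "rotation": [0, 0, 0]}]}}

```text
time_s: 13.8
tool_pos: [0.641, -0.0386, 0.1054]
tool_rot: [-179.8, -0.4, -9.2]
force: [-0.6, 0.6, 0.2]
grip_width: 0.0002
```

Run:
```python
from h import *
st()
step([.638,-.043,.08],frame([0,0,-1],0),3)
```

```text
13.8 [ 0.641  -0.0386  0.1054] [-179.8   -0.4   -9.2] q [ 27.  25. -33.  92.  15.  67. -18.] F [-0.6  0.6  0.2] M [-0.01 -0.01  0.  ] w 0.0002
rows 3 dp mm [-0.8  1.6  8.4] rot [-0.07 -0.12  0.11] via [ 0.64  -0.04   0.097] [ 0.639 -0.042  0.088] [ 0.638 -0.043  0.08 ]
```

Request:
{"name": "carry_out", "arguments": {"plan": [{"grip": 1, "dp": [-0.001, 0.0016, 0.009], "rotation": [0, 0, 0]}, {"grip": 1, "dp": [-0.001, 0.0016, 0.009], "rotation": [0, 0, 0]}, {"grip": 1, "dp": [0, 0, 0.008], "rotation": [0, 0, 0]}, {"grip": 1, "dp": [0, 0, 0.003], "rotation": [0, 0, 0]}, {"grip": 1, "dp": [0, 0, 0], "rotation": [0, 0, 0]}]}}

```text
time_s: 14.22
tool_pos: [0.6384, -0.0424, 0.0742]
tool_rot: [-179.8, -0.4, -9.2]
force: [0.7, -0.3, -0.1]
grip_width: 0.0006
```

Run:
```python
from cmp import *
st();grab('fup')
```

```text
14.22 [ 0.6384 -0.0424  0.0742] [-179.8   -0.4   -9.2] q [ 27.  27. -33.  94.  16.  64. -19.] F [ 0.7 -0.3 -0.1] M [ 0.01 -0.06 -0.03] w 0.0006
```

Request:
{"name": "carry_out", "arguments": {"plan": [{"grip": 1, "dp": [0, 0, 0.0015], "rotation": [0, 0, 0]}, {"grip": 1, "dp": [0, 0, 0.001], "rotation": [0, 0, 0]}]}}

```text
time_s: 14.68
tool_pos: [0.64, -0.042, 0.074]
tool_rot: [-179.8, -0.6, -9.2]
force: [0.4, 0.7, -0.4]
grip_width: 0.0006
```

Request:
{"name": "carry_out", "arguments": {"plan": [{"grip": 1, "dp": [0, 0, 0.001], "rotation": [0, 0, 0]}]}}

```text
time_s: 14.77
tool_pos: [0.6402, -0.0419, 0.0732]
tool_rot: [-179.8, -0.6, -9.2]
force: [0.1, -0.4, -0.7]
grip_width: 0.0004
```

Request:
{"name": "carry_out", "arguments": {"plan": [{"grip": 1, "dp": [0, 0, 0.001], "rotation": [0, 0, 0]}]}}

```text
time_s: 14.85
tool_pos: [0.6403, -0.0419, 0.0722]
tool_rot: [-179.8, -0.7, -9.2]
force: [-0.4, 0.1, -1.0]
grip_width: 0.0007
```

Request:
{"name": "carry_out", "arguments": {"plan": [{"grip": 1, "dp": [0, 0, 0.001], "rotation": [0, 0, 0]}]}}

```text
time_s: 14.93
tool_pos: [0.6403, -0.0419, 0.0711]
tool_rot: [-179.8, -0.7, -9.2]
force: [0.5, -0.2, 0.7]
grip_width: 0.0002
```

Request:
{"name": "carry_out", "arguments": {"plan": [{"grip": 1, "dp": [0, 0, 0.001], "rotation": [0, 0, 0]}]}}

```text
time_s: 15.02
tool_pos: [0.6403, -0.0419, 0.07]
tool_rot: [-179.8, -0.7, -9.2]
force: [-0.7, -0.3, 1.4]
grip_width: 0.0005
```

Request:
{"name": "carry_out", "arguments": {"plan": [{"grip": 1, "dp": [0, 0, 0.001], "rotation": [0, 0, 0]}]}}

```text
time_s: 15.1
tool_pos: [0.6405, -0.0419, 0.0698]
tool_rot: [-179.8, -0.7, -9.2]
force: [-3.3, 0.1, 10.5]
grip_width: 0.0004
```

Request:
{"name": "carry_out", "arguments": {"plan": [{"grip": 1, "dp": [0, 0, 0.001], "rotation": [0, 0, 0]}]}}

```text
time_s: 15.18
tool_pos: [0.6405, -0.0419, 0.0698]
tool_rot: [-179.8, -0.7, -9.2]
force: [-2.9, 0.8, 8.0]
grip_width: 0.0004
```

Request:
{"name": "carry_out", "arguments": {"plan": [{"grip": 1, "dp": [0, 0, 0.001], "rotation": [0, 0, 0]}]}}

```text
time_s: 15.27
tool_pos: [0.6405, -0.0419, 0.0698]
tool_rot: [-179.9, -0.7, -9.2]
force: [-2.3, -0.0, 5.8]
grip_width: 0.0003
```

Run:
```python
from cmp import *
import cmp
st();grab('fpr')
cmp.REG['knob_top']=('top',332,219,13)
comp('fup','fpr')
```

```text
15.27 [ 0.6405 -0.0419  0.0698] [-179.9   -0.7   -9.2] q [ 27.  27. -33.  94.  16.  63. -19.] F [-2.3 -0.   5.8] M [-0.01  0.55  0.03] w 0.0003
knob_side shift px [0.58 0.14] cc 0.994
knob_top shift px [-0.32  0.24] cc 0.983
near_side shift px [0.03 0.  ] cc 1.0
right_side shift px [ 0.03 -0.  ] cc 1.0
far_side shift px [-0.04 -0.19] cc 0.985
rim_far_side shift px [-0.07 -0.24] cc 0.978
pink_side shift px [ 0. -0.] cc 1.0
pink_top shift px [-0.01  0.01] cc 1.0
```

On the far side the deck is just as solid, at z = 0.0698 against 0.0700 when pressed at the near spot, and the near sole's image shift is below 0.05 px. A 0.2 mm difference means the foot is within about 0.15 rad of correct. I will lift off and take a final look.

Request:
{"name": "carry_out", "arguments": {"plan": [{"grip": 1, "dp": [0, 0, -0.008], "rotation": [0, 0, 0]}, {"grip": 1, "dp": [0, 0, -0.03], "rotation": [0, 0, 0]}, {"grip": 1, "dp": [0, 0, -0.04], "rotation": [0, 0, 0]}, {"grip": 1, "dp": [0, 0, -0.04], "rotation": [0, 0, 0]}, {"grip": 1, "dp": [-0.02, 0, -0.03], "rotation": [0, 0, 0]}, {"grip": 1, "dp": [-0.04, 0, -0.01], "rotation": [0, 0, 0]}, {"grip": 1, "dp": [-0.04, 0, 0], "rotation": [0, 0, 0]}, {"grip": 1, "dp": [-0.04, 0, 0], "rotation": [0, 0, 0]}]}}

```text
time_s: 16.23
tool_pos: [0.5019, -0.0193, 0.2339]
tool_rot: [-179.5, -0.7, -9.2]
force: [-1.3, -0.1, 0.0]
grip_width: 0.0
```

Request:
{"name": "carry_out", "arguments": {"plan": [{"grip": 1, "dp": [-0.03, 0, 0], "rotation": [0, 0, 0]}, {"grip": 1, "dp": [0, 0, 0], "rotation": [0, 0, 0]}, {"grip": 1, "dp": [0, 0, 0], "rotation": [0, 0, 0]}]}}

```text
time_s: 16.48
tool_pos: [0.4654, -0.0129, 0.2358]
tool_rot: [-179.9, -0.9, -9.2]
force: [0.6, -0.6, -1.1]
grip_width: 0.0002
```

Run:
```python
from cmp import *
import cmp
st();grab('end')
cmp.REG=dict(knob_side=('side',352,228,15),far_side=('side',375,273,7),right_side=('side',305,303,7),near_side=('side',263,257,7))
print('up1->end');comp('up1','end')
a=np.load('end_side.npy')[140:320,220:420];b=np.load('end_top.npy')[130:360,120:520]
o=np.zeros((570,800),np.uint8);o[:,:]=0
o[:345,:]=0
x=cv2.resize(np.uint8(b),(600,345));y=cv2.resize(np.uint8(a),(244,220));o[:345,:600]=x;o[346:566,:244]=y
cv2.imwrite('pics/end.png',o)
```

```text
16.48 [ 0.4654 -0.0129  0.2358] [-179.9   -0.9   -9.2] q [ 37.  -5. -36. 106.  -3.  77.  -8.] F [ 0.6 -0.6 -1.1] M [-0.05 -0.1  -0.02] w 0.0002
up1->end
knob_side shift px [ 0.02 -0.02] cc 1.0
far_side shift px [0.02 0.01] cc 1.0
right_side shift px [-0.    0.02] cc 1.0
near_side shift px [-0.85  0.83] cc 0.63
```

View pics/end.png

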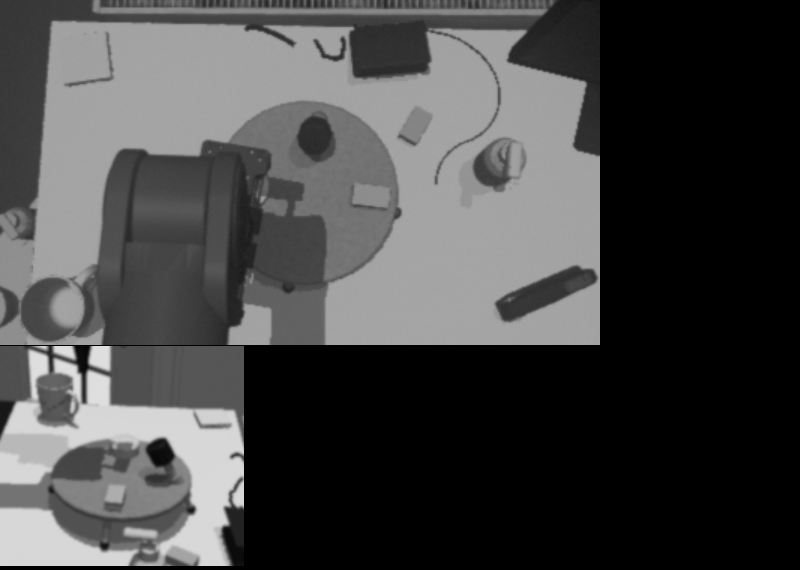

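The final view shows the tin and the tan box still on the deck, the mug, gel and stapler in place, and the arm clear. The knob and the far and right feet have shifted by 0.02 px or less since the press test.

```bash
python3 -c "
from cell import env
print(env.sign_off())"
```

```text
the job is handed in; nothing more can be done
None
```

I turned the far foot's knob about 96° clockwise (1.67 rad), and the riser now stands firm. I handed the job in with the arm clear, at about 17 s on the robot's clock.

- **Press test:** I pressed down opposite the knob with 7–15 N, about 10 N when held. The deck stopped hard at 70.0 mm. Pictures taken pressed and lifted showed no movement at the knob or the far and right feet (0.06 px or less).
- **Extra check:** I also pressed the far-left side of the deck, to rule out a hanging far foot. It was just as solid, at 69.8 mm. That puts the foot within about 0.15 rad of correct, where 0.45 rad passes.
- **Other things:** In the last pictures the tin and staples are still on the deck, and the mug, gel and stapler look untouched. While turning, the tool drifted up to about 5 mm sideways; the right foot's image moved only about 0.25 px.

**Checks that disagreed:**
- **Change in lean:** My image estimate came out at about 1.3 rad of knob turn, against 1.67 rad actually turned. I trusted the two presses instead.
- **Near foot, lifted pictures:** The before-and-after comparison after the last lift was spoiled by the arm's shadow.
- **Knob, far-side press:** It appeared to shift by up to 0.6 px. I put that down to the arm and its shadow, since the near and right feet did not move.

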